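# Push a small parcel through the spring flap of the outgoing tray

### The job

Push the little red-taped carton along its lane and through the yellow self-closing flap into the outgoing tray: hold the flap open with one finger while the other finger slides the carton past it, then let the flap swing fully shut behind the carton. Never use the carton to push the flap and never let the flap press on it; do not lift or tip the carton, and leave the other things where they are.

Things in the scene. Friction and masses are not known exactly. Their poses are not given: they have to be found in the camera images.
- dock: Fixed aluminium plate, 4 mm thick (x -140 to 250, y -135 to 145 mm, top at z = 4 mm) with a lane and, behind it, an open-topped grey tray; its place and yaw vary. Origin: on the bench surface under the lane's centre line, in the plane of the shut flap. +x runs along the lane into the tray, +y left, z up. All x, y, z in mm below are in this frame.
- lane (a point): Start of the lane's centre line: x = -140, y = 0, z = 4 mm (plate top). The lane lies between two black guide strips, 6 mm wide, inner faces at y = -25 and +25, tops at z = 10, from x = -140 to +110.
- tray (a point): Centre of the tray's floor (plate top), at x = 123, y = 13, z = 4. Inside, the tray reaches from x = 3 to 243 and y = -109 to +136; walls 6 mm thick, tops at z = 50. The mouth in its front wall (x = 0) has no top bar and runs from y = -29 to the hinge post (y 124 to 136, top z = 56). With the flap shut only y = -29 to +8 is free, too little for the carton.
- flap (a joint): Angle of the upright yellow flap with one black band near its free edge: 0 shut (along y across the mouth), grows as it swings into the tray (+x), stop at 1.45 rad. A spring always shuts it: 0.20 N m shut, 0.31 N m wide open (about 3 N at 60 mm from the hinge). A finger more than about 95 mm beyond the plane x = 0 slips past the free edge and the flap snaps back behind it.
- flap_hinge (a point): The flap's vertical hinge axis, at x = 0, y = +118, at mid height (z = 34). The flap is a plate 5 mm thick reaching 110 mm from here to its free edge (at y = +8 when shut) and standing from z = 12 to 56. Its free edge sweeps a circle of 110 mm about this axis: in the lane the carton is clear of it once its centre is at x = 80 or more.
- flap_tip (a point): Middle of the flap's free edge, z = 34 mm, 110 mm from the hinge.
- carton: Small closed brown carton with a red tape and a white label, 40 mm along x, 44 mm along y, 36 mm high, 60 to 130 g, standing loose in the lane (3 mm play at each side) before the flap, its centre 45 to 85 mm before the flap's plane. Origin: centre of its underside; its axes start nearly along the dock's. It slides on the plate (friction about 0.6).
- waiting: Bystander: brown carton with blue tape, 60 x 50 x 40 mm, on the plate to the right of the lane. Origin: centre of its underside.
- packed_a: Bystander: brown carton with blue tape, 50 x 75 x 42 mm, at the far left inside the tray, its near side 165 mm or more beyond the shut flap. Origin: centre of its underside.
- packed_b: Bystander: brown carton with white tape, 55 x 70 x 36 mm, at the far right inside the tray, its near side 165 mm or more beyond the shut flap. Origin: centre of its underside.
- tape_roll: Bystander: amber roll of packing tape lying flat, 96 mm across, 48 mm high, on the bench. Origin: centre of its underside.
- mug: Bystander: blue mug, 80 mm across, 95 mm high, on the bench. Origin: centre of its underside.
- spray: Bystander: white bottle with a red cap, 56 mm across, 140 mm high, on the bench. Origin: centre of its underside.
- stapler: Bystander: blue and black stapler, 140 x 36 x 60 mm, on the bench. Origin: centre of its underside.

How it is judged (in metres and radians):
On the way, in this order (a step that is already met when the one before it is completed fails the run):
1. a finger has pushed the flap well open (more than 0.4 rad) before the carton goes through (value of joint flap above 0.4 rad and contact force between the fingers and flap above 0.2 N and x of carton in the frame of dock below 0.035 m), for 0.05 s.
2. the carton is pushed past the flap while a finger holds it open (value of joint flap above 0.4 rad and contact force between the fingers and flap above 0.2 N and x of carton in the frame of dock above 0.06 m and y of carton in the frame of dock between -0.03 and 0.03 m), for 0.05 s.
At the end, for the whole second after the job is handed in: The flap is shut (within 0.05 rad) with the carton behind it: its centre more than 60 mm beyond the flap's plane, within 30 mm of the lane's centre line, standing flat on the plate (tilt under 0.15 rad) and at rest (value of joint flap below 0.05 rad and x of carton in the frame of dock between 0.06 and 0.225 m and y of carton in the frame of dock between -0.03 and 0.03 m and height (world z) of carton below 0.012 m and angle between carton's own z axis and vertical below 0.15 rad and linear speed of carton below 0.02 m/s); the robot touches nothing.
It fails at once if the carton presses on the flap, or the flap on the carton, with more than 1 N (contact force between carton and flap above 1 N).
It fails at once if the carton is lifted (underside more than 15 mm above the plate) or tipped by more than 0.4 rad (height (world z) of carton above 0.019 m or angle between carton's own z axis and vertical above 0.4 rad).
It fails at once if another thing is moved by more than 20 mm (distance of any of waiting, packed_a, packed_b, tape_roll, mug, spray, stapler from where it was at the start of the episode above 0.02 m).
It also fails if it takes over 40 s, if anything falls off the work surface, if the arm or the gripper's body presses on something with over 40 N, if the wrist force passes 120 N, or if a joint passes its speed limit or range.

### The arm

A 6-joint arm with a two-finger parallel gripper is mounted at the origin on the work surface. World frame = base frame: x ahead of the robot, y to its left, z up, the work surface at z = 0. Lengths are in mm, angles in rad, forces in N, time in s.
With the tool pointing down it reaches from about 300 to 775 mm from the base axis. Payload 14.6 kg.
Tool frame: the origin (TCP) lies between the finger pads; the fingertips stand 19 mm ahead of it and the grasp point (between the pads) is the TCP (manip.tcp_to_tips is the distance from the TCP to the fingertips, in mm); x points along the fingers, z is the direction in which the jaws open and shut, and the axes are right-handed (so a half turn about x gives the same grasp; the last joint's range is limited). The gripper opens to 94 mm and grips with 3 to 60 N. Pads are 16 mm wide; open, the fingers measure 119 mm over their backs; the gripper's body (75 mm by 177 mm) begins 78 mm behind the grasp point.
Start: joints at [1.105, 0.3, 1.521, -0, 1.321, -0.067], TCP at [213.568, 506.831, 193.046] pointing down, gripper open.
Joint ranges: [-3.03, 3.03], [-0.79, 2.21], [0.23, 2.52], [-1.04, 4.18], [0, 3.07], [-2.55, 2.55]. Speed limits (rad/s): [2.22, 2.22, 2.57, 3.14, 3.14, 3.14].

### API

Orientations are given as [roll, pitch, yaw] about the fixed x, y, z axes, in that order (R = Rz(yaw) Ry(pitch) Rx(roll)).
In Python, from cell import manip gives the robot as it stands.
- The arm moves only by the tool jog_arm, never from a script. Its argument "moves" is a list that holds one entry, the list of rows, each a list of 6 numbers: the shift along the world's x, y, z in mm, then the turn, a rotation vector about the world's x, y, z in degrees. In form: [[[dx, dy, dz, wx, wy, wz], ...]]. A call has 1 to 5 rows; each row shifts and turns the pose as measured when the row begins; what a row does not reach is not made up. A row lasts 1/10 s, in which the tool goes at most 50 mm and 8.59 degrees, less where a joint would pass 70% of its speed; a pose out of reach is approached as far as the arm can. A call is refused whole if a number of a shift passes 50 or a number of a turn 8.59, either way. A call with a gripper value outside its range is refused whole. "gripper" is the opening, from -1 (shut) to 1 (fully open), set as the call begins (left out, the last holds). The fingers move at their own pace and stop on an object; "squeeze" is the grip in N (left out, the last holds). Time passes only in rows, so rows that do not move let the fingers close. It gives the time, the measured TCP pose, the force and the opening at its end, in the units of the state.
- manip.read_state(): the state, without advancing time (a new reading comes with each control period).
- manip.camera(name): name is "side" or "top"; returns (picture, depth): 384x512x3 uint8, blue, green, red; 384x512 float32, mm along the optical axis (not along the pixel's ray), 0 where there is no reading.
- manip.camera_params(name): a dict with "fx", "fy", "cx", "cy" (pixels), "rvec" (rotation vector, rad) and "tvec" (3), from world to camera coordinates, as OpenCV has them. Camera axes: x right, y down, z forward; pixel columns grow to the right and rows downward; lengths in mm; the calibration is good to about 2 mm. A picture is of the moment at which its call begins. camera_params takes no time and is no camera call.
- manip.sign_off(): hands the job in, once; it reports no verdict.
The state is a dict: "clock": time; "joints": joint angles; "qd": joint speeds; "effort": joint torques, N m; "eef_pos": TCP position; "eef_rot": TCP orientation; "wrist_force": force on the tool from outside, world axes, zero at the start; "moment": the same for the moment, N m; "finger_gap": finger opening in mm.
Only numpy, scipy, OpenCV 4.12 (cv2) and the standard library are available. Lean on these libraries where they do the work, as an engineer would, in place of code of your own. Each camera call takes 0.05 s, during which the arm holds its last target. There are 200 camera calls.

## Working session

There is one attempt and no reset: what is moved stays moved. The work goes in short steps, Python scripts to look and compute and a tool call to move; the robot and the scene stay as the last step left them, time stands still between calls to the robot, and variables do not carry over. Pictures are saved under pics/ and viewed, about 8 in all and at most 12, crops included, and the job is handed in when it is done.

Besides the shell and the picture viewer there is one more tool, called after "Request:" as a command line: name --argument value ..., lists and objects as JSON in quotes. jog_arm: Moves the arm, as the interface text tells. Its arguments: {"type":"object","properties":{"moves":{"type":"array","items":{"type":"array","items":{"type":"array","items":{"type":"number"}}}},"gripper":{"type":"number"},"squeeze":{"type":"number"}},"required":["moves"]}

```bash
ls; mkdir -p pics; python3 - <<'E'
from cell import manip
import cv2,numpy as np
s=manip.read_state();print(s)
for n in("top","side"):
    p,d=manip.camera(n);cv2.imwrite(f"pics/{n}0.png",p);np.savez(f"{n}0.npz",p=p,d=d)
    print(n,manip.camera_params(n))
E
```

```text
pics
{'clock': 0.0, 'joints': array([ 1.10536207e+00,  3.00469823e-01,  1.52156691e+00,  6.99623721e-06,
        1.32070616e+00, -6.66015460e-02]), 'qd': array([ 0.00224651,  0.00030653,  0.0009533 ,  0.00014279,  0.0029674 ,
       -0.00018915]), 'effort': array([ 7.22408895e-04, -5.31803513e+01, -3.52744102e+01,  7.08603440e-02,
        2.43866531e-02, -4.72552301e-05]), 'eef_pos': array([213.46754982, 506.58802491, 192.49303826]), 'eef_rot': array([ 3.06909969,  1.56964607, -2.04212373]), 'wrist_force': array([-0.50263057,  0.11213252, -0.49042477]), 'moment': array([-0.0193629 , -0.00264473, -0.01062624]), 'finger_gap': 93.93404829096863}
top {'fx': 446.2373807947254, 'fy': 446.2373807947254, 'cx': 245.9735144346915, 'cy': 193.19694989166237, 'rvec': array([ 2.16026688, -2.05740427,  0.21912144]), 'tvec': array([-5.82165723e-01,  6.09898890e+02,  1.22053706e+03])}
side {'fx': 451.4073528946835, 'fy': 451.4073528946835, 'cx': 260.0750187773925, 'cy': 187.24393713100613, 'rvec': array([ 2.12324912, -0.75685692,  0.35205662]), 'tvec': array([-446.19578322,  317.28367138, 1138.25468682])}
```

View pics/top0.png

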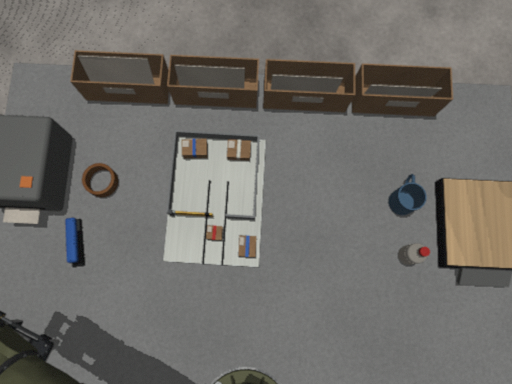

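View pics/side0.png

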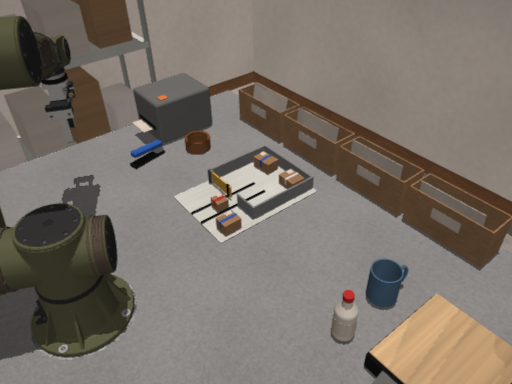

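```bash
cat > h.py <<'E'
from cell import manip
import cv2,numpy as np
def ray(n,uv,z):
    c=manip.camera_params(n);R,_=cv2.Rodrigues(c["rvec"]);o=-R.T@c["tvec"]
    uv=np.atleast_2d(np.asarray(uv,float))
    d=np.c_[(uv[:,0]-c["cx"])/c["fx"],(uv[:,1]-c["cy"])/c["fy"],np.ones(len(uv))]@R
    return o+d*((z-o[2])/d[:,2])[:,None]
def proj(n,P):
    c=manip.camera_params(n);K=np.array([[c["fx"],0,c["cx"]],[0,c["fy"],c["cy"]],[0,0,1]])
    return cv2.projectPoints(np.atleast_2d(np.asarray(P,float)),c["rvec"],c["tvec"],K,None)[0][:,0]
def mask(p,k):
    h=cv2.cvtColor(p,cv2.COLOR_BGR2HSV);H,S,V=h[...,0].astype(int),h[...,1],h[...,2]
    return {"yellow":(H>18)&(H<32)&(S>120)&(V>90),"red":((H<6)|(H>174))&(S>140)&(V>90),
     "white":(S<40)&(V>165),"brown":(H>4)&(H<20)&(S>70)&(V>50)}[k]
E
python3 - <<'E'
from h import *
p=np.load("top0.npz")["p"]
m=mask(p,"white").astype(np.uint8);m[:,:150]=0;m[:,290:]=0;m[:120]=0;m[285:]=0
ys,xs=np.nonzero(m);print(len(xs),xs.min(),xs.max(),ys.min(),ys.max())
# right edge: max x per row, near edge: max y per column; left: min x for rows >222
def fit(pts):
    w=ray("top",pts,4)[:,:2]
    for _ in range(3):
        vx,vy,x,y=cv2.fitLine(w.astype(np.float32),cv2.DIST_HUBER,0,.01,.01).ravel()
        r=(w-[x,y])@[-vy,vx];w=w[abs(r)<3]
    s=np.sign(vx if abs(vx)>abs(vy) else vy)
    return np.array([x,y]),s*np.array([vx,vy]),len(w),np.std(r)
R=fit([(xs[ys==r].max()+.5,r) for r in range(145,260)])
L=fit([(xs[ys==r].min()-.5,r) for r in range(222,258)])
N=fit([(c,ys[xs==c].max()+.5) for c in range(172,255)])
for e in(R,L,N):print(e,np.degrees(np.arctan2(e[1][1],e[1][0])))
for k in("red","yellow"):
    m=mask(p,k).astype(np.uint8);m[:,:150]=0;m[:,290:]=0;m[:120]=0;m[285:]=0
    ys,xs=np.nonzero(m);print(k,len(xs),xs.min(),xs.max(),ys.min(),ys.max(),ray("top",[xs.mean(),ys.mean()],40 if k=="red" else 56))
c=p[120:285,150:290];cv2.imwrite("pics/c0.png",cv2.resize(c,None,fx=4.2,fy=3.6,interpolation=cv2.INTER_CUBIC))
E
```

```text
8128 164 264 138 266
(array([598.99    , -17.544773], dtype=float32), array([ 0.99992895, -0.01192121], dtype=float32), 115, np.float64(0.8769077701137488)) -0.68305093
(array([482.53732, 260.43484], dtype=float32), array([ 0.99988526, -0.01514984], dtype=float32), 36, np.float64(0.8881793770187512)) -0.86805505
(array([407.5463 , 137.83678], dtype=float32), array([0.01022412, 0.9999477 ], dtype=float32), 76, np.float64(1.1678241557596545)) 89.414185
red 44 212 215 226 239 [[493.81355815 116.53583122  40.        ]]
yellow 48 176 211 211 214 [[546.52080967 182.70876923  56.        ]]
```

View pics/c0.png

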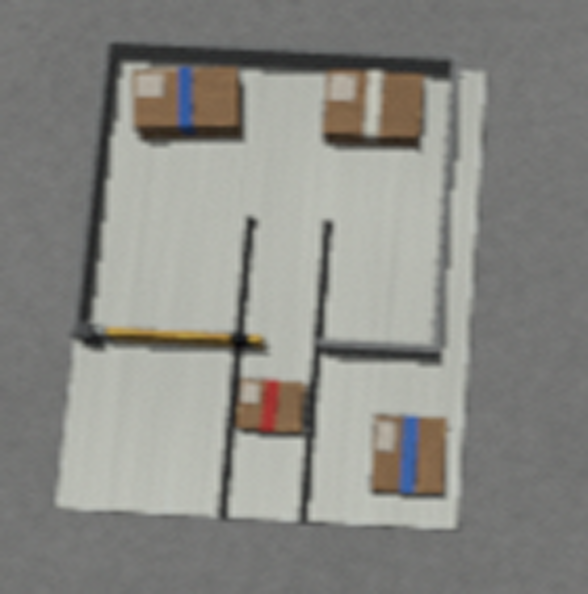

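```bash
python3 - <<'E'
from h import *
from scipy.spatial.transform import Rotation as Ro
s=manip.read_state();R=Ro.from_euler("xyz",s["eef_rot"]).as_matrix();print(R.round(3))
p=np.load("top0.npz")["p"];g=cv2.cvtColor(p,cv2.COLOR_BGR2GRAY).astype(float)
ux=np.array([.9999,-.012]);uy=np.array([.012,.9999])
for r in (180,190,200,222,245,250,255,260):
    o=[]
    for a,b in((200,214),(217,233)):
        w=np.clip(170-g[r,a:b],0,None);w[w<40]=0
        if w.sum()>0:
            q=ray("top",[(w*np.arange(a,b)).sum()/w.sum(),r],10)[0,:2];o+=[round(q@uy,1)]
    print(r,o)
b=mask(p,"brown").astype(np.uint8);b[:,:150]=0;b[:,290:]=0;b[:120]=0;b[285:]=0
b|=(mask(p,"red")).astype(np.uint8)
n,l,st,c=cv2.connectedComponentsWithStats(b)
for i in range(1,n):
    if st[i,4]>20:
        q=ray("top",[c[i]],40)[0,:2];print(st[i],q@ux-545,q@uy-122.9)
# carton edges on top face
q=ray("top",[(214.5,r) for r in range(222,244)],40)[:,:2]@ux-545
for r,x in zip(range(222,244),q):print(r,round(x,1),p[r,219],p[r,214])
E
```

```text
[[-0.    -0.922  0.388]
 [-0.001  0.388  0.922]
 [-1.     0.    -0.001]]
180 [np.float64(151.0)]
190 [np.float64(150.3), np.float64(94.6)]
200 [np.float64(150.5), np.float64(94.0)]
222 [np.float64(151.0), np.float64(94.8)]
245 [np.float64(151.4), np.float64(94.0)]
250 [np.float64(150.5), np.float64(94.9)]
255 [np.float64(150.0), np.float64(94.2)]
260 [np.float64(150.9), np.float64(94.6)]
[196 138  11  20 198] 200.50580969973896 56.50214332183762
[227 139  10  21 125] 196.39575702934224 -36.648655433336785
[182 140  11  18 126] 189.24467301646757 97.29605976550164
[240 140  11  20 178] 202.68196038413555 -75.54283114552669
[206 226  17  14 186] -53.662642739448756 -3.1502452423855516
[249 236   7  21 126] -84.58164215368731 -113.7720934491073
[239 243   6  14  63] -98.26411616895717 -83.58354354843438
[420 247  10   9  70] -68.8382291612582 -605.122043072288
222 -21.7 [174 181 179] [177 185 183]
223 -24.6 [174 182 180] [177 185 182]
224 -27.5 [176 184 181] [167 173 179]
225 -30.4 [159 169 172] [126 131 171]
226 -33.3 [ 98 122 142] [ 58  63 160]
227 -36.2 [ 75 102 129] [ 49  52 160]
228 -39.1 [ 72  98 126] [ 49  52 160]
229 -42.0 [ 74 101 127] [ 50  52 160]
230 -44.9 [ 74 100 126] [ 47  48 158]
231 -47.8 [ 73 101 128] [ 48  50 159]
232 -50.7 [ 75 100 127] [ 49  52 161]
233 -53.5 [ 73 101 127] [ 51  53 162]
234 -56.4 [ 76 103 130] [ 50  52 161]
235 -59.3 [ 73 100 128] [ 51  55 162]
236 -62.2 [ 76 102 131] [ 49  53 160]
237 -65.0 [ 77 105 135] [ 51  55 160]
238 -67.9 [ 78 107 136] [ 51  54 156]
239 -70.8 [ 66  90 114] [ 41  46 121]
240 -73.6 [61 67 74] [70 73 85]
241 -76.5 [129 135 133] [133 138 134]
242 -79.4 [179 187 185] [176 184 183]
243 -82.2 [181 189 186] [179 186 185]
```

Request:
jog_arm --moves '[[[30, -39, 0, 0, 0, -5], [30, -39, 0, 0, 0, -5], [30, -39, 0, 0, 0, -5], [30, -39, 0, 0, 0, -5], [30, -39, 0, 0, 0, -4]]]' --gripper 0.65

```text
clock: 0.6
eef_pos: [362.5, 308.5, 190.5]
eef_rot: [2.951, 1.567, -2.585]
wrist_force: [1.2, 0.8, -0.0]
finger_gap: 77.6
```

```bash
cat >> h.py <<'E'
from scipy.spatial.transform import Rotation as Ro
UX=np.array([.9999,-.012]);UY=np.array([.012,.9999]);O=np.array([546.4,116.05])
def st(M=None,a=None,z=None):
    s=manip.read_state();R=Ro.from_euler("xyz",s["eef_rot"]).as_matrix();p=s["eef_pos"]
    d=s["finger_gap"]+12.5;m=np.array([(p[:2]-O)@UX,(p[:2]-O)@UY]);an=np.arctan2(R[:2,2]@UY,R[:2,2]@UX)
    u=np.array([np.cos(an),np.sin(an)])
    print("t",round(s["clock"],2),"tcp",p.round(1),"tilt",R[:2,0].round(3),"M",m.round(1),"a",round(np.degrees(an),1),"d",round(d,1),"C",(m-u*d/2).round(1),"F",(m+u*d/2).round(1),"f",s["wrist_force"].round(1),"j6",s["joints"][5].round(2))
def go(C,a,d=90):
    s=manip.read_state();a=np.radians(a);M=np.array(C)+d/2*np.array([np.cos(a),np.sin(a)])
    w=O+M[0]*UX+M[1]*UY;return w
E
python3 -c "
from h import *
st();print(go((-95,0),45))"
```

```text
t 0.6 tcp [362.5 308.5 190.5] tilt [-0.003 -0.002] M [-186.2  190.2] a 43.5 d 90.1 C [-218.9  159.2] F [-153.5  221.2] f [ 1.2  0.8 -0. ] j6 -0.12
[483.60796083 148.62478551]
```

Request:
jog_arm --moves '[[[29, -38, 0, 0, 0, 1], [29, -38, 0, 0, 0, 0], [29, -38, 0, 0, 0, 0], [29, -38, 0, 0, 0, 0], [5, -8, -20, 0, 0, 0]]]'

```text
clock: 1.1
eef_pos: [489.4, 137.7, 171.5]
eef_rot: [-2.47, 1.569, -1.712]
wrist_force: [-0.4, 0.8, -0.1]
finger_gap: 77.5
```

```bash
python3 -c "
from h import *
st();print(go((-95,0),45))"
```

```text
t 1.1 tcp [489.4 137.7 171.5] tilt [-0.    -0.002] M [-57.3  20.9] a 44.2 d 90.0 C [-89.5 -10.4] F [-25.   52.3] f [-0.4  0.8 -0.1] j6 -0.55
[483.60796083 148.62478551]
```

Request:
jog_arm --moves '[[[-6, 11, -30, 0, 0, 1], [0, 0, -40, 0, 0, 0], [0, 0, -20, 0, 0, 0], [0, 0, 0, 0, 0, 0]]]'

```text
clock: 1.5
eef_pos: [482.9, 145.7, 75.9]
eef_rot: [3.026, 1.566, -2.485]
wrist_force: [-0.7, -0.2, 1.1]
finger_gap: 77.7
```

```bash
python3 -c "
from h import *
st();print(go((-95,0),45))
p,d=manip.camera('top');cv2.imwrite('pics/t1.png',cv2.resize(p[120:285,140:300],None,fx=3.6,fy=3.6,interpolation=2))
p,d=manip.camera('side');cv2.imwrite('pics/s1.png',cv2.resize(p[130:250,150:330],None,fx=4,fy=4,interpolation=2))
"
```

```text
t 1.5 tcp [482.9 145.7  75.9] tilt [-0.004 -0.003] M [-63.9  28.8] a 44.9 d 90.2 C [-95.8  -3. ] F [-31.9  60.7] f [-0.7 -0.2  1.1] j6 -0.55
[483.60796083 148.62478551]
```

View pics/s1.png

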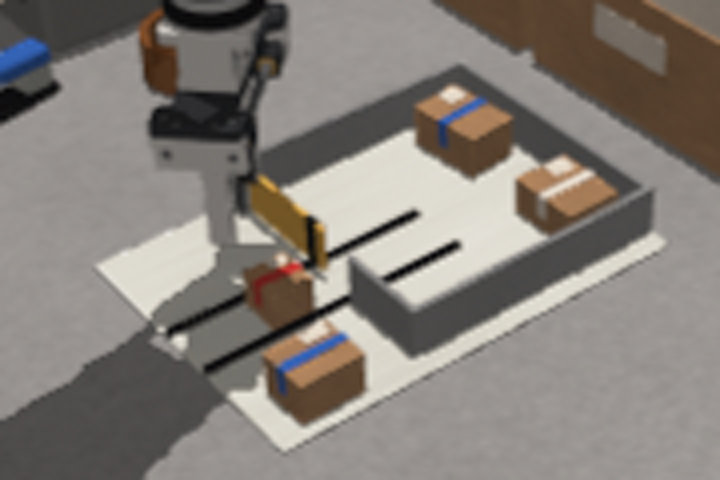

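The side view shows the gripper above the lane, one finger visible left of the yellow flap (px ~215,215), and the red-taped carton undisturbed at ~(280,290). Now I go down.

Request:
jog_arm --moves '[[[0, 3, -20, 0, 0, 0], [0, 0, -18, 0, 0, 0], [0, 0, -2, 0, 0, 0]]]'

```text
clock: 1.9
eef_pos: [487.1, 149.9, 42.8]
eef_rot: [-0.802, 1.563, -0.03]
wrist_force: [0.2, -0.2, 0.5]
finger_gap: 77.8
```

```bash
python3 -c "
from h import *
st()
for C,a in(((-70,0),45),((-40,0),45),((-10,0),57),((20,0),70),((45,0),80),((70,0),86)): print(C,a,go(C,a).round(1))
"
```

```text
t 1.9 tcp [487.1 149.9  42.8] tilt [ 0.008 -0.   ] M [-59.7  33.2] a 44.9 d 90.3 C [-91.6   1.3] F [-27.7  65.1] f [ 0.2 -0.2  0.5] j6 -0.54
(-70, 0) 45 [508.6 148.3]
(-40, 0) 45 [538.6 148. ]
(-10, 0) 57 [561.4 153.6]
(20, 0) 70 [582.3 157.9]
(45, 0) 80 [599.7 159.7]
(70, 0) 86 [620.1 160.1]
```

Request:
jog_arm --moves '[[[4, -1, -4, 0, -0.4, 0], [4, 0, -3, 0, 0, 0], [4, 0, 0, 0, 0, 0], [4, 0, 0, 0, 0, 0], [4, 0, 0, 0, 0, 0]]]'

```text
clock: 2.4
eef_pos: [510.6, 149.3, 39.9]
eef_rot: [-0.728, 1.55, 0.045]
wrist_force: [-3.4, -0.9, -0.1]
finger_gap: 77.7
```

```bash
python3 -c "
from h import *
st()"
```

```text
t 2.4 tcp [510.6 149.3  39.9] tilt [0.021 0.001] M [-36.2  32.9] a 44.9 d 90.2 C [-68.1   1. ] F [-4.2 64.7] f [-3.4 -0.9 -0.1] j6 -0.55
```

Request:
jog_arm --moves '[[[4, 0, 0, 0, 0.8, 0], [4, 0, -1, 0, 0.4, 0], [5, 0, 0, 0, 0, 0], [5, 0, 0, 0, 0, 0], [5, 0, 0, 0, 0, 0]]]'

```text
clock: 2.9
eef_pos: [535.1, 150.8, 40.2]
eef_rot: [1.771, 1.565, 2.545]
wrist_force: [-6.3, 3.0, 4.3]
finger_gap: 77.7
```

```bash
python3 -c "
from h import *
st()
p,d=manip.camera('side');cv2.imwrite('pics/s2.png',cv2.resize(p[130:250,150:330],None,fx=4,fy=4,interpolation=2))
"
```

```text
t 2.9 tcp [535.1 150.8  40.2] tilt [-0.005  0.003] M [-11.7  34.6] a 45.0 d 90.2 C [-43.6   2.7] F [20.2 66.5] f [-6.3  3.   4.3] j6 -0.57
```

View pics/s2.png

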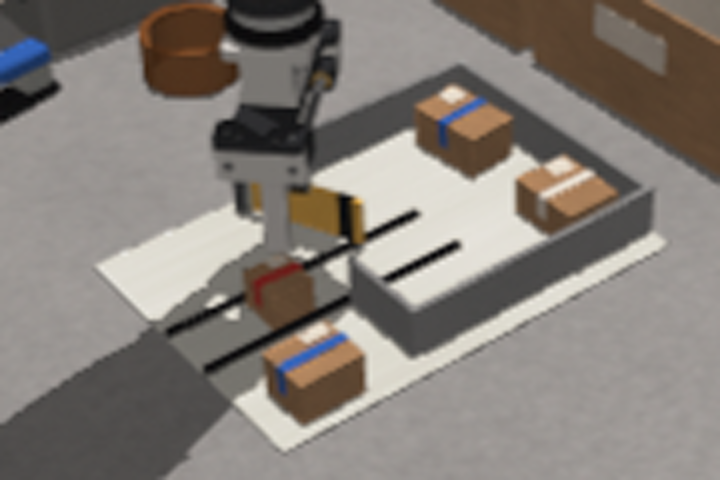

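```bash
python3 -c "
from h import *
s=manip.read_state();R=Ro.from_euler('xyz',s['eef_rot']).as_matrix();t=s['eef_pos']
P=[t+R[:,2]*k+R[:,0]*19 for k in(-45,0,45)]+[t+R[:,1]*k+R[:,0]*19 for k in(-45,45)]
print(R.round(2));print(((proj('side',P)-[150,130])*4).round(0));q=proj('top',P);print(((q-[140,120])*3.6).round(0))
p,d=manip.camera('top');cv2.imwrite('pics/t2.png',cv2.resize(p[120:285,140:300],None,fx=3.6,fy=3.6,interpolation=2))
b=cv2.imread('pics/side0.png')[130:250,150:330]
print(proj('side',[[O[0]-52,O[1],40]])*1.0)
"
```

```text
[[-0.   -0.7   0.72]
 [ 0.    0.72  0.7 ]
 [-1.    0.01 -0.  ]]
[[279. 287.]
 [289. 252.]
 [299. 219.]
 [343. 256.]
 [235. 248.]]
[[264. 396.]
 [228. 355.]
 [193. 315.]
 [270. 319.]
 [186. 392.]]
[[217.54224807 198.84906332]]
```

View pics/t2.png

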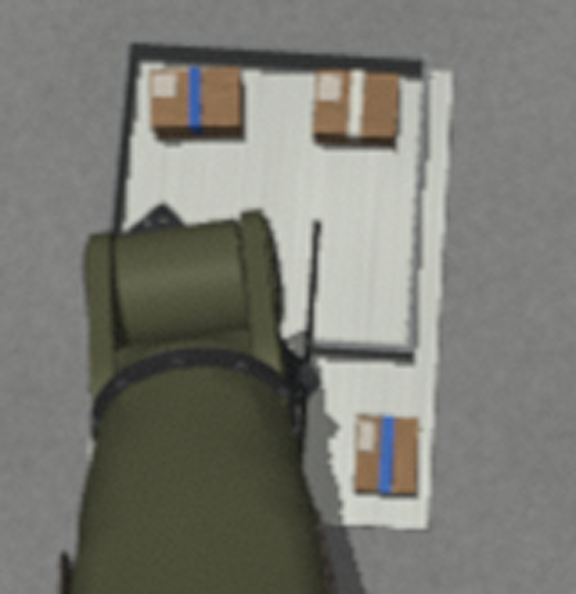

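```bash
python3 -c "
from h import *
p,d=manip.camera('side')
cv2.imwrite('pics/s3.png',cv2.resize(p[155:215,195:260],None,fx=9,fy=9,interpolation=0))
c=manip.camera_params('side');R,_=cv2.Rodrigues(c['rvec']);o=-R.T@c['tvec'];print('cam',o.round())
def P(u,v):
    z=float(d[v,u]);w=R.T@(np.array([(u-c['cx'])/c['fx']*z,(v-c['cy'])/c['fy']*z,z])-c['tvec']);w2=w[:2]-O
    return (w2@UX).round(1),(w2@UY).round(1),w[2].round(1)
for u,v in [(217,175),(219,180),(219,185),(219,190),(221,192),(215,192),(219,194),(216,197),(219,197),(219,200),(219,203),(219,208),(225,203),(232,181),(238,187)]:print(u,v,p[v,u],P(u,v))
"
```

```text
cam [ -84. -837.  942.]
217 175 [114 118 121] (np.float64(-62.9), np.float64(-28.8), np.float64(154.6))
219 180 [114 117 121] (np.float64(-40.9), np.float64(-1.1), np.float64(109.6))
219 185 [114 117 121] (np.float64(-43.7), np.float64(-3.1), np.float64(92.7))
219 190 [114 117 121] (np.float64(-43.9), np.float64(-0.9), np.float64(71.7))
221 192 [112 115 120] (np.float64(-38.9), np.float64(-3.5), np.float64(62.9))
215 192 [107 113 115] (np.float64(-15.1), np.float64(74.2), np.float64(3.1))
219 194 [100 114 128] (np.float64(-36.9), np.float64(13.1), np.float64(43.5))
216 197 [48 67 93] (np.float64(-52.4), np.float64(7.2), np.float64(42.8))
219 197 [ 33  42 101] (np.float64(-43.3), np.float64(4.0), np.float64(40.2))
219 200 [45 61 96] (np.float64(-51.3), np.float64(-7.7), np.float64(39.5))
219 203 [50 71 94] (np.float64(-59.9), np.float64(-20.5), np.float64(39.9))
219 208 [49 68 92] (np.float64(-65.4), np.float64(-27.0), np.float64(26.6))
225 203 [49 69 91] (np.float64(-40.7), np.float64(-25.0), np.float64(32.8))
232 181 [ 42  95 127] (np.float64(36.3), np.float64(44.7), np.float64(42.1))
238 187 [30 64 86] (np.float64(46.3), np.float64(26.0), np.float64(23.3))
```

View pics/s3.png

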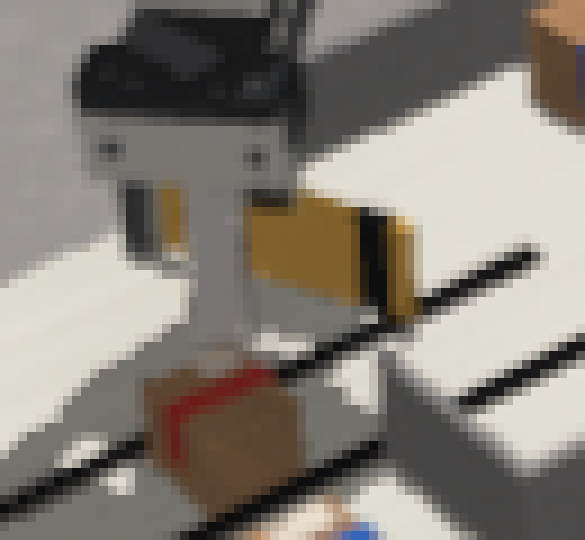

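```bash
python3 -c "
from h import *
print(manip.tcp_to_tips);st()
p,d=manip.camera('side')
c=manip.camera_params('side');R,_=cv2.Rodrigues(c['rvec']);o=-R.T@c['tvec']
def P(u,v):
    z=float(d[v,u]);w=R.T@(np.array([(u-c['cx'])/c['fx']*z,(v-c['cy'])/c['fy']*z,z])-c['tvec']);w2=w[:2]-O
    return (w2@UX).round(1),(w2@UY).round(1),w[2].round(1)
for u in (217,219,221):
  for v in range(190,200):print(u,v,p[v,u],P(u,v))
for v in range(176,190): print(v,p[v,211],P(211,v),p[v,214],P(214,v))
"
```

```text
19.0
t 3.05 tcp [535.1 150.5  40.1] tilt [-0.004  0.003] M [-11.7  34.3] a 45.0 d 89.8 C [-43.4   2.6] F [20.1 66. ] f [-4.5  1.   4.7] j6 -0.57
217 190 [114 117 121] (np.float64(-47.2), np.float64(5.8), np.float64(69.3))
217 191 [114 117 121] (np.float64(-50.7), np.float64(0.4), np.float64(70.4))
217 192 [110 114 117] (np.float64(-51.6), np.float64(-0.5), np.float64(67.4))
217 193 [101 106 109] (np.float64(-14.3), np.float64(63.1), np.float64(5.3))
217 194 [108 115 121] (np.float64(-17.3), np.float64(58.7), np.float64(5.3))
217 195 [103 113 123] (np.float64(-42.9), np.float64(15.9), np.float64(40.7))
217 196 [ 83  95 110] (np.float64(-45.3), np.float64(12.4), np.float64(40.0))
217 197 [50 67 95] (np.float64(-50.3), np.float64(4.5), np.float64(43.4))
217 198 [ 34  42 102] (np.float64(-49.6), np.float64(6.3), np.float64(37.9))
217 199 [ 27  30 107] (np.float64(-50.4), np.float64(5.5), np.float64(34.7))
219 190 [114 117 121] (np.float64(-45.3), np.float64(-3.1), np.float64(73.8))
219 191 [114 117 120] (np.float64(-45.2), np.float64(-2.4), np.float64(69.3))
219 192 [110 113 117] (np.flo
[... 2618 characters left out ...]
209 220 223] (np.float64(-5.4), np.float64(113.3), np.float64(4.8)) [140 148 152] (np.float64(3.0), np.float64(107.6), np.float64(4.1))
186 [205 217 220] (np.float64(-7.6), np.float64(110.2), np.float64(3.4)) [204 216 219] (np.float64(0.4), np.float64(103.7), np.float64(3.3))
187 [204 216 219] (np.float64(-11.4), np.float64(104.2), np.float64(4.6)) [206 218 221] (np.float64(-4.8), np.float64(95.5), np.float64(6.5))
188 [206 217 220] (np.float64(-16.3), np.float64(96.3), np.float64(7.4)) [206 218 221] (np.float64(-7.4), np.float64(91.7), np.float64(5.8))
189 [206 218 221] (np.float64(-17.5), np.float64(94.8), np.float64(4.6)) [207 218 221] (np.float64(-9.3), np.float64(88.9), np.float64(4.1))
```

```bash
python3 -c "
from h import *
# z at which C column/row matches: s1 tip pixel ~ (206,191.5), s2 tip ~ (219,192.5), s0?
for C,nm in(((-95.8,-3),'s1'),((-43.5,2.6),'s2')):
    for z in (20,40,57,76,95):
        w=O+C[0]*UX+C[1]*UY;print(nm,z,proj('side',[[*w,z]]).round(1))
for z in(100,135,174,193,210):
    print(z,proj('side',[[213.5+46.7*k*.388,506.6+46.7*k*.922,z] for k in(-1,1)]).round(1).tolist())
p=cv2.imread('pics/side0.png');cv2.imwrite('pics/s0c.png',cv2.resize(p[60:160,30:110],None,fx=6,fy=6,interpolation=2))
"
```

```text
s1 20 [[206.8 209.7]]
s1 40 [[206.3 204.9]]
s1 57 [[205.8 200.6]]
s1 76 [[205.2 195.8]]
s1 95 [[204.7 191. ]]
s2 20 [[219.6 202.1]]
s2 40 [[219.2 197.3]]
s2 57 [[218.8 193.1]]
s2 76 [[218.4 188.3]]
s2 95 [[218.  183.5]]
100 [[78.9, 169.7], [79.7, 154.4]]
135 [[76.0, 160.8], [77.0, 145.7]]
174 [[72.7, 150.5], [73.9, 135.7]]
193 [[71.1, 145.4], [72.3, 130.6]]
210 [[69.6, 140.7], [70.9, 126.1]]
```

View pics/s0c.png

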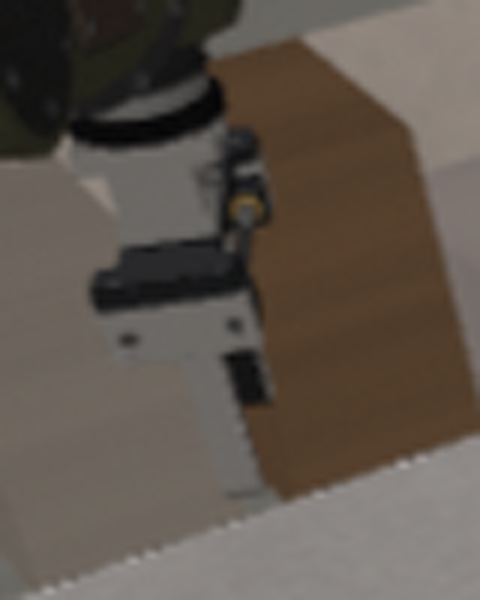

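The side pictures show the gripper's lower finger end at about (219,193), standing over the carton at z ≈ 57 rather than the expected 21. The start picture shows the same ~35 mm offset. The carton hasn't moved. I back off, then lower guided by the camera.

Request:
jog_arm --moves '[[[-12, 0, 0, 0, 0, 0], [-12, 0, 0, 0, 0, 0], [-12, 0, 0, 0, 0, 0], [-12, -1, 0, 0, 0, 0], [-6, 0, 0, 0, 0, 0]]]'

```text
clock: 3.6
eef_pos: [480.4, 147.9, 40.1]
eef_rot: [1.62, 1.569, 2.392]
wrist_force: [-0.9, -0.1, -0.0]
finger_gap: 77.5
```

Request:
jog_arm --moves '[[[0, 0, 0, 0, 0, 0], [0, 0, -6, 0, 0, 0], [0, 0, -6, 0, 0, 0], [0, 0, 0, 0, 0, 0]]]'

```text
clock: 4.0
eef_pos: [481.4, 147.9, 27.2]
eef_rot: [0.577, 1.569, 1.349]
wrist_force: [0.6, 0.2, -0.2]
finger_gap: 77.5
```

```bash
cat >> h.py <<'E'
def P3(n,d,u,v):
    c=manip.camera_params(n);R,_=cv2.Rodrigues(c['rvec']);z=d[v,u].astype(float)
    w=(np.c_[(u-c['cx'])/c['fx']*z,(v-c['cy'])/c['fy']*z,z]-c['tvec'])@R
    return np.c_[(w[:,:2]-O)@UX,(w[:,:2]-O)@UY,w[:,2]]
def look(f):
    """side view: lowest finger points near C column, carton top, flap angle"""
    p,d=manip.camera('side');cv2.imwrite(f,cv2.resize(p[150:225,180:270],None,fx=8,fy=8,interpolation=0))
    v,u=[q.ravel() for q in np.mgrid[140:240,180:280]];X=P3('side',d,u,v)
    ins=(X[:,2]>36)&(X[:,2]<44)&(abs(X[:,1])<26)&(X[:,0]>-100)&(X[:,0]<130)&mask(p,'brown')[v,u]
    if ins.any():print('carton top',np.percentile(X[ins],[5,50,95],axis=0).round(0)[:,:2].tolist())
    y=mask(p,'yellow')[v,u]
    if y.any():
        Y=X[y];r=np.hypot(Y[:,0],118-Y[:,1]);k=(r>40)&(r<125);print('flap',np.median(np.arctan2(Y[k,0],118-Y[k,1])).round(2),k.sum())
    g=(abs(X[:,1])<40)&(X[:,0]<100)&(X[:,2]>45)
    if g.any():print('gripper min z by col',[(c,X[g&(u==c)][:,2].min().round(0),v[g&(u==c)].max()) for c in range(195,250,4) if (g&(u==c)).any()])
E
python3 -c "
from h import *
st();look('pics/s4.png')"
```

```text
t 4.0 tcp [481.4 147.9  27.2] tilt [0.    0.001] M [-65.4  31. ] a 44.9 d 90.0 C [-97.3  -0.7] F [-33.5  62.8] f [ 0.6  0.2 -0.2] j6 -0.55
carton top [[-66.0, -23.0], [-50.0, -10.0], [-6.0, 16.0]]
flap 0.04 65
gripper min z by col [(195, np.float64(135.0), np.int64(186)), (199, np.float64(142.0), np.int64(186)), (203, np.float64(49.0), np.int64(203)), (207, np.float64(53.0), np.int64(203)), (211, np.float64(169.0), np.int64(173)), (215, np.float64(150.0), np.int64(169)), (219, np.float64(142.0), np.int64(162)), (227, np.float64(52.0), np.int64(186)), (231, np.float64(47.0), np.int64(189)), (239, np.float64(48.0), np.int64(195))]
```

View pics/s4.png

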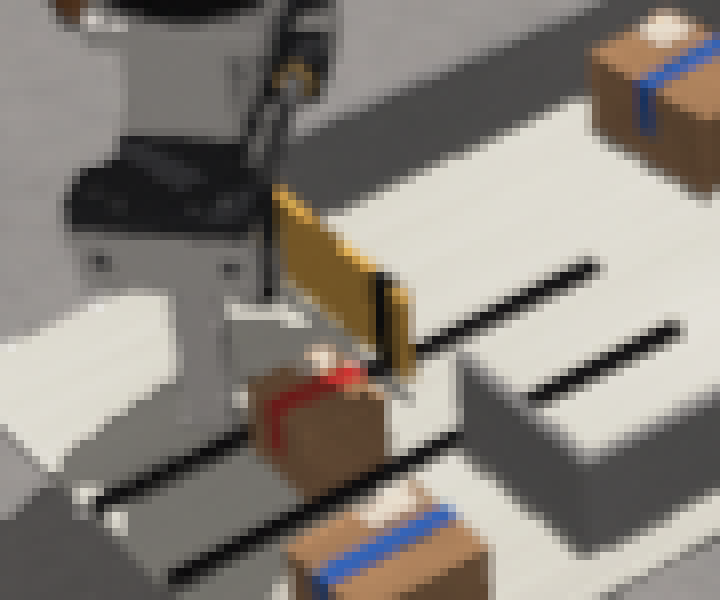

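The finger end at crop (200,425) is z≈47 with TCP z 27, so tips are ~20 mm above the reported TCP. I need another ~28 mm down, watching force.

Request:
jog_arm --moves '[[[0, 0, -8, 0, 0, 0], [0, 0, -8, 0, 0, 0], [0, 0, -5, 0, 0, 0], [0, 0, 0, 0, 0, 0]]]'

```text
clock: 4.45
eef_pos: [481.6, 147.8, 4.2]
eef_rot: [0.766, 1.57, 1.537]
wrist_force: [-0.6, 0.0, 0.2]
finger_gap: 76.9
```

```bash
python3 -c "
from h import *
st();look('pics/s5.png')
p,d=manip.camera('side')
for u in(202,204,206):print([(v,*P3('side',d,np.array([u]),np.array([v]))[0].round(0).astype(int).tolist(),int(p[v,u].mean())) for v in range(200,215)])
"
```

```text
t 4.45 tcp [481.6 147.8   4.2] tilt [0.    0.001] M [-65.1  31. ] a 44.9 d 89.4 C [-96.8  -0.5] F [-33.4  62.5] f [-0.6  0.   0.2] j6 -0.55
carton top [[-67.0, -25.0], [-52.0, -9.0], [-26.0, 17.0]]
flap 0.04 78
gripper min z by col [(195, np.float64(115.0), np.int64(192)), (199, np.float64(115.0), np.int64(192)), (203, np.float64(53.0), np.int64(202)), (207, np.float64(45.0), np.int64(205)), (211, np.float64(145.0), np.int64(181)), (215, np.float64(120.0), np.int64(185)), (219, np.float64(122.0), np.int64(168)), (227, np.float64(51.0), np.int64(186)), (231, np.float64(48.0), np.int64(189)), (239, np.float64(47.0), np.int64(195))]
[(200, -71, 68, 2, 115), (201, -76, 60, 5, 116), (202, -77, 58, 3, 114), (203, -80, 53, 3, 110), (204, -82, 50, 2, 103), (205, -86, 43, 5, 109), (206, -86, 43, 0, 102), (207, -94, 29, 9, 43), (208, -95, 28, 6, 24), (209, -97, 27, 4, 58), (210, -98, 26, 1, 95), (211, -103, 16, 6, 112), (212, -105, 14, 4, 113), (213, -106, 12, 2, 112), (214, -110, 6, 3, 112)]
[(200, -100, 0, 60, 115), (201, -102, -2, 58, 115), (202, -103, -3, 55, 115), (203, -101, 0, 48, 115), (204, -102, 0, 44, 116), (205, -103, -2, 43, 115), (206, -101, 3, 34, 117), (207, -104, -3, 36, 117), (208, -101, 4, 25, 100), (209, -90, 25, 1, 101), (210, -95, 17, 5, 112), (211, -97, 13, 5, 112), (212, -99, 11, 3, 112), (213, -103, 5, 5, 112), (214, -106, 0, 6, 112)]
[(200, -95, -4, 60, 116), (201, -97, -7, 58, 115), (202, -95, -1, 50, 116), (203, -95, 0, 45, 116), (204, -98, -6, 46, 116), (205, -98, -5, 42, 116), (206, -97, -3, 36, 116), (207, -100, -7, 36, 115), (208, -96, 0, 26, 113), (209, -95, 3, 19, 106), (210, -88, 16, 2, 112), (211, -92, 10, 4, 112), (212, -93, 9, 1, 112), (213, -97, 2, 4, 112), (214, -100, -2, 4, 113)]
```

Tips now measure z ≈ 22. Lower 4 mm more and start pushing.

Request:
jog_arm --moves '[[[4, 0, -4, 0, 0, 0], [5, 0, 0, 0, 0, 0], [5, 0, 0, 0, 0, 0], [5, 0, 0, 0, 0, 0], [5, 0, 0, 0, 0, 0]]]'

```text
clock: 5.05
eef_pos: [507.7, 148.0, 1.2]
eef_rot: [0.315, 1.569, 1.086]
wrist_force: [-6.3, -0.4, 3.3]
finger_gap: 77.6
```

Request:
jog_arm --moves '[[[4, 0, 0, 0, 0, 0], [4, 0, 0, 0, 0, 0], [4, 0, 0, 0, 0, 0]]]'

```text
clock: 5.35
eef_pos: [519.5, 148.5, 1.0]
eef_rot: [1.783, 1.568, 2.555]
wrist_force: [-6.7, 1.9, 3.0]
finger_gap: 77.5
```

```bash
python3 -c "
from h import *
st();look('pics/s6.png')"
```

```text
t 5.35 tcp [519.5 148.5   1. ] tilt [-0.003  0.002] M [-27.3  32.1] a 44.9 d 90.0 C [-59.1   0.3] F [ 4.6 63.8] f [-6.7  1.9  3. ] j6 -0.56
carton top [[-45.0, -24.0], [-28.0, -11.0], [14.0, 18.0]]
flap 0.32 69
gripper min z by col [(203, np.float64(115.0), np.int64(187)), (207, np.float64(114.0), np.int64(187)), (211, np.float64(109.0), np.int64(188)), (215, np.float64(51.0), np.int64(198)), (219, np.float64(53.0), np.int64(198)), (223, np.float64(129.0), np.int64(175)), (227, np.float64(125.0), np.int64(167)), (231, np.float64(49.0), np.int64(182)), (235, np.float64(47.0), np.int64(184)), (239, np.float64(51.0), np.int64(195))]
```

View pics/s6.png

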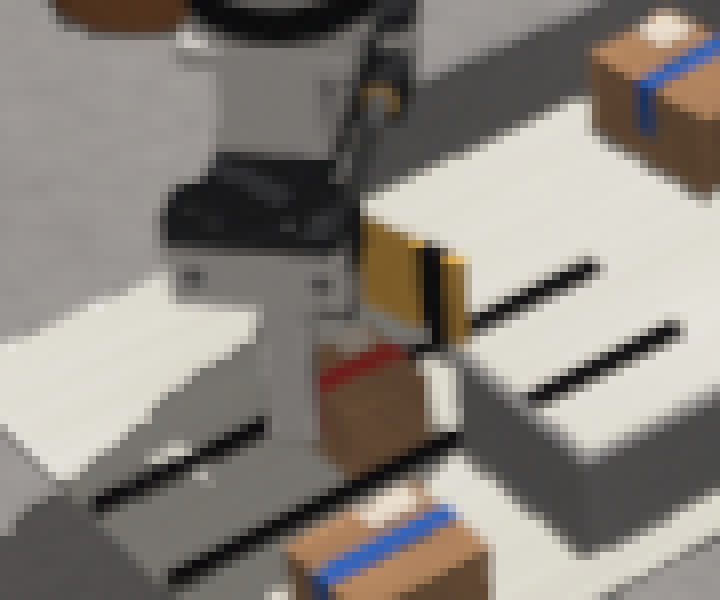

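Now the finger pushes the carton from behind (finger at crop (290,380), carton at (370,410)), and the flap is open 0.32 rad ahead of it. I'll keep going along the plan.

Request:
jog_arm --moves '[[[5, 0, 0, 0, 0, 0], [5, 0, 0, 0, 0, 0], [5, 0, 0, 0, 0, 0], [4, 0, 0, 0, 0, 0]]]'

```text
clock: 5.8
eef_pos: [537.1, 148.9, 0.2]
eef_rot: [2.246, 1.561, 3.019]
wrist_force: [-7.5, 0.0, 3.3]
finger_gap: 77.4
```

Request:
jog_arm --moves '[[[5, 1, 0, 0, 0, 2.5], [5, 1, 0, 0, 0, 2.5], [5, 1, 0, 0, 0, 2.5], [5, 1, 0, 0, 0, 2.5], [3, 1, 0, 0, 0, 2]]]'

```text
clock: 6.3
eef_pos: [560.2, 152.6, 0.0]
eef_rot: [2.393, 1.555, -2.901]
wrist_force: [-3.9, -4.3, 4.1]
finger_gap: 78.0
```

```bash
python3 -c "
from h import *
st();look('pics/s7.png')
for C,a in (((20,0),70),((45,0),80),((75,0),87)): print(C,a,go(C,a).round(1))"
```

```text
t 6.3 tcp [560.2 152.6   0. ] tilt [-0.015 -0.004] M [13.4 36.8] a 57.4 d 90.5 C [-11.   -1.4] F [37.8 74.9] f [-3.9 -4.3  4.1] j6 -0.79
carton top [[4.0, -21.0], [23.0, -10.0], [39.0, 10.0]]
flap 0.89 11
gripper min z by col [(219, np.float64(116.0), np.int64(182)), (223, np.float64(113.0), np.int64(182)), (227, np.float64(50.0), np.int64(193)), (231, np.float64(50.0), np.int64(192)), (235, np.float64(127.0), np.int64(170))]
(20, 0) 70 [582.3 157.9]
(45, 0) 80 [599.7 159.7]
(75, 0) 87 [624.3 160.1]
```

Request:
jog_arm --moves '[[[5, 1, 0, 0, -0.4, 2.5], [5, 1, 0, 0, -0.4, 2.5], [5, 1, 0, 0, 0, 2.5], [5, 1, 0, 0, 0, 2.5], [3, 1, 0, 0, 0, 2.5]]]'

```text
clock: 6.85
eef_pos: [581.5, 156.2, -0.7]
eef_rot: [2.709, 1.559, -2.358]
wrist_force: [-3.6, -4.7, 4.6]
finger_gap: 77.7
```

```bash
python3 -c "
from h import *
st();look('pics/s8.png')"
```

```text
t 6.85 tcp [581.5 156.2  -0.7] tilt [-0.009 -0.009] M [34.6 40.6] a 70.4 d 90.2 C [19.4 -1.9] F [49.8 83.1] f [-3.6 -4.7  4.6] j6 -1.01
carton top [[36.0, -22.0], [52.0, -11.0], [68.0, 12.0]]
flap 1.1 30
gripper min z by col [(223, np.float64(192.0), np.int64(150)), (227, np.float64(117.0), np.int64(175)), (231, np.float64(109.0), np.int64(180)), (235, np.float64(50.0), np.int64(189)), (239, np.float64(49.0), np.int64(195)), (243, np.float64(110.0), np.int64(177)), (247, np.float64(151.0), np.int64(165))]
```

View pics/s8.png

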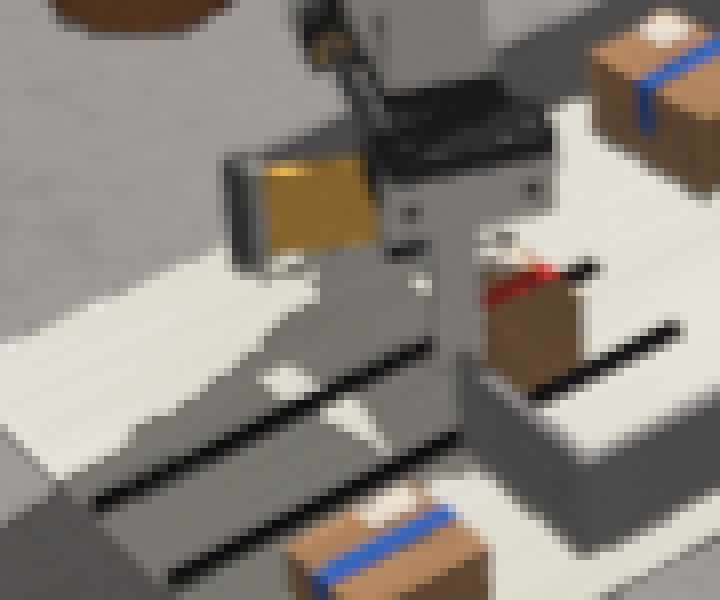

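Carton at x≈48 (crop (530,310)), being pushed, flap held at ~1.1 rad.

Request:
jog_arm --moves '[[[5, 1, 0, 0, 0, 2.5], [5, 1, 0, 0, 0, 2.5], [5, 1, 0, 0, 0, 2.5], [4, 1, 0, 0, 0, 2]]]'

```text
clock: 7.3
eef_pos: [598.9, 157.9, -1.8]
eef_rot: [2.521, 1.55, -2.373]
wrist_force: [-5.9, -4.6, 2.4]
finger_gap: 77.4
```

Request:
jog_arm --moves '[[[5, 0, 0, 0, 0, 1.5], [5, 0, 0, 0, 0, 1.5], [5, 0, 0, 0, 0, 1.5], [5, 0, 0, 0, 0, 1], [4, 0, 0, 0, 0, 0.5]]]'

```text
clock: 7.8
eef_pos: [621.7, 155.9, -3.0]
eef_rot: [2.395, 1.541, -2.39]
wrist_force: [-6.3, -3.6, 2.7]
finger_gap: 77.2
```

```bash
python3 -c "
from h import *
st();look('pics/s9.png')"
```

```text
t 7.8 tcp [621.7 155.9  -3. ] tilt [-0.021 -0.02 ] M [74.8 40.7] a 86.5 d 89.7 C [72.1 -4. ] F [77.5 85.5] f [-6.3 -3.6  2.7] j6 -1.29
carton top [[87.0, -22.0], [105.0, -12.0], [121.0, 10.0]]
flap 1.29 83
gripper min z by col [(235, np.float64(186.0), np.int64(144)), (239, np.float64(49.0), np.int64(195)), (243, np.float64(114.0), np.int64(170)), (247, np.float64(113.0), np.int64(174))]
```

View pics/s9.png

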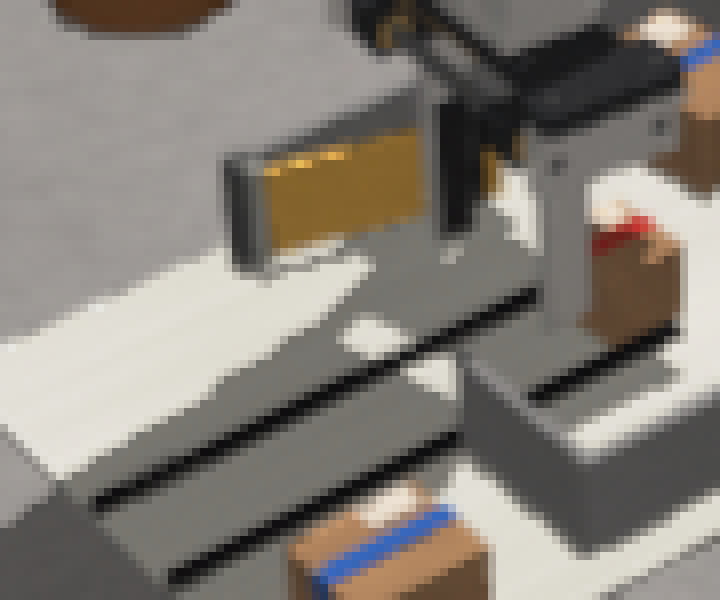

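Carton at x≈100, standing flat against nothing but the finger (crop (640,270)); flap held by the other finger at ~1.29 rad. I now draw straight back so that the flap follows the finger and closes softly.

Request:
jog_arm --moves '[[[-8, 0, 1, 0.6, -0.6, 0], [-8, 0, 1, 0.5, -0.5, 0], [-8, 0, 0, 0, 0, 0], [-8, 0, 0, 0, 0, 0], [-8, 0, 0, 0, 0, 0]]]'

```text
clock: 8.35
eef_pos: [584.2, 152.5, -1.2]
eef_rot: [-2.128, 1.566, -0.634]
wrist_force: [1.4, -5.2, -0.7]
finger_gap: 77.4
```

Request:
jog_arm --moves '[[[-8, 0, 0, 0, 0, 0], [-8, 0, 0, 0, 0, 0], [-8, 0, 0, 0, 0, 0], [-6, 0, 0, 0, 0, 0], [-6, 0, 0, 0, 0, 0]]]'

```text
clock: 8.85
eef_pos: [547.5, 148.2, -1.5]
eef_rot: [-2.526, 1.561, -1.037]
wrist_force: [-2.5, -6.5, 1.0]
finger_gap: 77.4
```

```bash
python3 -c "
from h import *
st();look('pics/s10.png')"
```

```text
t 8.85 tcp [547.5 148.2  -1.5] tilt [ 0.005 -0.008] M [ 0.7 32.2] a 86.0 d 89.9 C [ -2.4 -12.6] F [ 3.8 77.1] f [-2.5 -6.5  1. ] j6 -1.28
carton top [[46.0, -22.0], [100.0, -8.0], [120.0, 19.0]]
flap 0.44 24
gripper min z by col [(215, np.float64(189.0), np.int64(154)), (219, np.float64(120.0), np.int64(171)), (223, np.float64(113.0), np.int64(179)), (227, np.float64(112.0), np.int64(181)), (231, np.float64(49.0), np.int64(194)), (235, np.float64(46.0), np.int64(193)), (239, np.float64(47.0), np.int64(183)), (243, np.float64(148.0), np.int64(167))]
```

Request:
jog_arm --moves '[[[-6, 2, 0, 0, 0, 0], [-6, 2, 0, 0, 0, 0], [-6, 2, 0, 0, 0, 0], [-8, 2, 0, 0, 0, 0], [-8, 0, 0, 0, 0, 0]]]'

```text
clock: 9.4
eef_pos: [511.3, 155.4, -1.8]
eef_rot: [-2.676, 1.561, -1.189]
wrist_force: [0.4, 0.4, 0.4]
finger_gap: 77.5
```

Request:
jog_arm --moves '[[[-8, 0, 0, 0, 0, 0], [0, 0, 30, 0, 0, 0], [0, 0, 45, 0, 0, 0], [0, 0, 45, 0, 0, 0], [0, 0, 30, 0, 0, 0]]]'

```text
clock: 9.9
eef_pos: [497.2, 155.0, 149.2]
eef_rot: [2.883, 1.559, -1.912]
wrist_force: [0.2, 1.0, -0.0]
finger_gap: 77.3
```

Request:
jog_arm --moves '[[[-40, 0, 10, 0, 0, 0], [-40, 0, 0, 0, 0, 0], [-30, 0, 0, 0, 0, 0], [0, 0, 0, 0, 0, 0], [0, 0, 0, 0, 0, 0]]]'

```text
clock: 10.4
eef_pos: [384.5, 155.3, 164.7]
eef_rot: [-2.226, 1.56, -0.738]
wrist_force: [0.1, 0.5, 0.5]
finger_gap: 77.5
```

```bash
python3 -c "
from h import *
st();look('pics/s11.png')"
```

```text
t 10.4 tcp [384.5 155.3 164.7] tilt [ 0.008 -0.007] M [-162.3   37.3] a 85.9 d 90.0 C [-165.6   -7.6] F [-159.1   82.2] f [0.1 0.5 0.5] j6 -1.18
carton top [[64.0, -22.0], [99.0, -7.0], [123.0, 18.0]]
flap 0.04 70
gripper min z by col [(227, np.float64(48.0), np.int64(187)), (231, np.float64(50.0), np.int64(188)), (239, np.float64(45.0), np.int64(195))]
```

The flap reads 0.04, the same as it read when shut at the start. The carton is at x≈99 in the lane and the wrist force is ~0.

```bash
python3 -c "
from h import *
print(manip.sign_off());st()"
```

```text
the job is handed in; nothing more can be done
None
the job is handed in; nothing more can be done
```

I pushed the carton through the flap and handed the job in at 10.4 s. One finger opened the flap and held it at up to about 1.3 rad. The other slid the carton from x ≈ -52 to about 100 mm. I then drew the gripper straight back, so the flap followed the finger shut, and lifted clear.

**Last checks (depth image and state):**
- **Carton:** its top reads at x ≈ 99 mm, in the lane and at normal height. The y values run from -22 to +18 mm.
- **Flap:** it reads 0.04 rad, the same as my estimate gave when it was shut at the start. I take that as shut with a small measuring bias.
- **Gripper:** the arm is away from everything and the wrist force is about 0.5 N.

**What went wrong or disagreed:**
- **Finger height:** in the camera images the fingertips stood about 20 mm above the reported TCP, not 19 mm below it as given. On the first pass a finger therefore went over the carton without moving it, while the other opened the flap to about 0.5 rad. I backed off, lowered by camera and repeated.
- **Last picture:** the final picture could not be viewed because the limit of 12 was reached. The last check rests on numbers only.
- **Other things:** in the pictures I viewed they stayed in place. I did not measure them at the end.

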